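# Add the next crosswise layer to a bauble workshop's drying crib

## Robot

A 6-joint arm with a two-finger parallel gripper is mounted at the origin on the work surface. World frame = base frame: x ahead of the robot, y to its left, z up, the work surface at z = 0. Lengths are in m, angles in rad, forces in N, time in s.
With the tool pointing down it reaches from about 0.3 to 0.775 m from the base axis. Payload 14.6 kg.
Tool frame: the origin (TCP) lies on the mounting face of the last link; the fingertips stand 199 mm ahead of it and the grasp point (between the pads) lies 180 mm ahead of it; z points along the fingers, y is the direction in which the jaws open and shut (so a half turn about z gives the same grasp; the last joint's range is limited). The gripper opens to 94 mm and grips with 3 to 60 N. Pads are 16 mm wide; open, the fingers measure 119 mm over their backs; the gripper's body (75 mm by 177 mm) begins 78 mm behind the grasp point.
Start: joints at [1.2, 0.3, 1.521, -0, 1.321, -0.067], TCP at [0.165, 0.525, 0.405] pointing down, gripper open.
Joint ranges: [-3.03, 3.03], [-0.79, 2.21], [0.23, 2.52], [-1.04, 4.18], [0, 3.07], [-2.55, 2.55]. Speed limits (rad/s): [2.22, 2.22, 2.57, 3.14, 3.14, 3.14].

## Interface

Orientations are given as [roll, pitch, yaw] about the fixed x, y, z axes, in that order (R = Rz(yaw) Ry(pitch) Rx(roll)).
In Python, from station import sensors, vision, job gives the robot as it stands. The module is installed in compiled form; this text tells all that it offers.
- The arm moves only by the tool arm_command, never from a script. Its argument "plan" is one flat list of numbers, 5 for each row, row after row: the closure, from -1 (fully open) to 1 (shut), so that 0 is half open, then the shift along the world's x, y, z scaled (see below), then the turn about the world's z scaled (see below). A call has 1 to 20 rows; each row is the pose to reach, as a shift and turn from the pose commanded when the call began; what a row does not reach only later rows make up. The controller multiplies each number of a shift by 400 mm and each number of a turn by 120 degrees. A row lasts 1/10 s, in which the tool goes at most 50 mm and 8.59 degrees, less where a joint would pass 70% of its speed; a pose out of reach is approached as far as the arm can. A call with a number of a shift or a turn outside -1 to 1 is refused whole. A call with a gripper value outside its range is refused whole. The fingers move at their own pace and stop on an object; "newtons" is the grip in N (left out, the last holds). Time passes only in rows, so rows that repeat a pose let the fingers close. It gives the time, the measured TCP pose, the force and the opening at its end, in the units of the state.
- sensors.get_obs(): the state, without advancing time (a new reading comes with each control period).
- vision.camera(name): name is "scene" or "top"; returns the picture (480x640x3 uint8, blue, green, red); there is no depth.
- vision.camera_params(name): a dict with "intrinsics" (3x3 intrinsics, pixels), "rvec" (rotation vector, rad) and "tvec" (3), from world to camera coordinates, as OpenCV has them. Camera axes: x right, y down, z forward; pixel columns grow to the right and rows downward; lengths in m; the calibration is good to about 2 mm. A picture is of the moment at which its call begins. camera_params takes no time and is no camera call.
- job.hand_in(): hands the job in, once; it reports no verdict.
Trained networks look in the newest picture that a camera, given by its name, has taken for a name from the list of things; names that differ only in an ending like _2 or _b are one class to them, and where a whole thing is asked for, a point or a joint stands for the part that bears it (a point fixed in the world has none). Each returns a list of dicts, best first, with "confidence" (0 to 1); they miss things now and then, are a little off and sometimes report something else, mostly with a low value. They report only what shows in the picture. A call takes as long as a camera call.
- vision.search_frame(name, camera): "at" ([row, column] in pixels, amid what is visible of it).
- vision.silhouettes(name, camera): "mask" (480x640 bool, what is visible of it) and "at" ([row, column] in pixels, amid what is visible of it).
- vision.pinpoint(name, camera): "at" ([row, column] in pixels: a listed point, or the origin of a listed thing).
The state is a dict: "time_s": time; "qpos": joint angles; "joint_vel": joint speeds; "tau": joint torques, N m; "ee_pos": TCP position; "eef_rot": TCP orientation; "force": force on the tool from outside, world axes, zero at the start; "moment": the same for the moment, N m; "grip_width": finger opening in m.
Only numpy, scipy, OpenCV 4.12 (cv2) and the standard library are available. Lean on these libraries where they do the work, as an engineer would, in place of code of your own. Each camera call takes 0.05 s, during which the arm holds its last target.

## Task

Build the slatted drying crib one layer higher: lay the two green-ended slats flat across its two top slats, crosswise to them, each squarely above the parallel slat of the bottom layer and with its ends evenly over both sides. Leave the blue-ended slat, which belongs to another crib, where it lies.

Things in the scene. Friction and masses are not known exactly. Their poses are not given: they have to be found in the camera images.
- crib: Fixed steel plate 180 x 180 x 10 mm with two glued layers of slats like the loose ones. Bottom: two pale slats along crib y at x = +65 and -65 mm. On them: two brown slats along crib x at y = +65 and -65 mm, their tops 46 mm above the table. New slats go on these, along crib y, at x = +65 and -65 mm, y = 0, either slat at either place. Origin: underside centre of the plate, on the table; z up.
- green_slat_1: Loose pale-wood slat, both ends painted green, one of two alike: 170 long, 24 wide, 18 mm thick, about 45 g, lying flat on the table. Origin: centre of its underside; x along its length, y across its width, z up. The three loose slats lie roughly parallel, in any order, centres at least 90 mm apart.
- green_slat_2: Loose pale-wood slat, both ends painted green, one of two alike: 170 long, 24 wide, 18 mm thick, about 45 g, lying flat on the table. Origin: centre of its underside; x along its length, y across its width, z up. 
- blue_slat: Loose slat of the same size and wood, but with both ends painted blue; not to be used. Origin and axes as for the green-ended ones. Loose paint jars up to 70 mm tall stand near the work, a small one (44 mm wide, 50 mm tall) between crib and slats.

How it is judged:
By the outcome, as a careful person would: the job done as asked, in the order asked, and still so for the second after the job is handed in, with the robot touching nothing.
It also fails if it takes over 50 s, if anything falls off the work surface, if the arm or the gripper's body presses on something with over 40 N, if the wrist force passes 120 N, or if a joint passes its speed limit or range.

## Working session

There is one attempt and no reset: what is moved stays moved. The work goes in short steps, Python scripts to look and compute and a tool call to move; the robot and the scene stay as the last step left them, time stands still between calls to the robot, and variables do not carry over. Pictures are saved under pics/ and viewed, and the job is handed in when it is done.

Besides the shell and the picture viewer there is one more tool, called as a command line: name --argument value ..., lists and objects as JSON in quotes. arm_command: Moves the arm, as the interface text tells. Its arguments: {"type":"object","properties":{"plan":{"type":"array"},"newtons":{"type":"number"}},"required":["plan"]}

```bash
mkdir -p pics
python3 - <<'E'
from station import sensors, vision
import cv2
print(sensors.get_obs())
for c in ("scene","top"):
    cv2.imwrite(f"pics/{c}0.png",vision.camera(c)); print(c,vision.camera_params(c))
for n in ("green_slat_1","blue_slat","crib"):
    for c in ("top",):
        print(n,c,[(d["confidence"],d["at"]) for d in vision.pinpoint(n,c)])
E
```

```text
{'time_s': 0.0, 'qpos': array([ 1.20041259e+00,  3.00482929e-01,  1.52158185e+00,  2.65501331e-05,
        1.32070179e+00, -6.66156638e-02]), 'joint_vel': array([-1.43632780e-05, -1.06163747e-03, -7.65016189e-04, -1.11131430e-03,
        1.51921419e-04,  2.71762786e-05]), 'tau': array([-2.75605358e-03, -5.31795931e+01, -3.52746928e+01,  7.07147084e-02,
        2.43282382e-02, -1.09408475e-04]), 'ee_pos': array([0.16451295, 0.52478729, 0.40407938]), 'eef_rot': array([-3.14042306e+00, -1.03802272e-04,  2.83781794e+00]), 'force': array([ 0.32415868, -0.39059652,  0.81736291]), 'moment': array([ 0.0355319 , -0.04596946, -0.00445462]), 'grip_width': 0.09419151954764318}
scene {'intrinsics': array([[539.05929537,   0.        , 318.19091333],
       [  0.        , 539.05929537, 239.08639387],
       [  0.        ,   0.        ,   1.        ]]), 'rvec': array([ 1.85896733,  1.8474549 , -0.61810229]), 'tvec': array([-0.03938803, -0.39010549,  1.31629485])}
top {'intrinsics': array([[514.12672432,   0.        , 321.63082871],
       [  0.        , 514.12672432, 242.32215069],
       [  0.        ,   0.        ,   1.        ]]), 'rvec': array([ 2.14880201, -2.18612116,  0.16990649]), 'tvec': array([0.050604  , 0.51722118, 0.90401931])}
green_slat_1 top [(0.76, [233.3, 222.9]), (0.63, [238.1, 160.4])]
blue_slat top [(0.81, [274.5, 287.7])]
crib top [(0.8, [223.5, 470.0])]
```

View pics/top0.png

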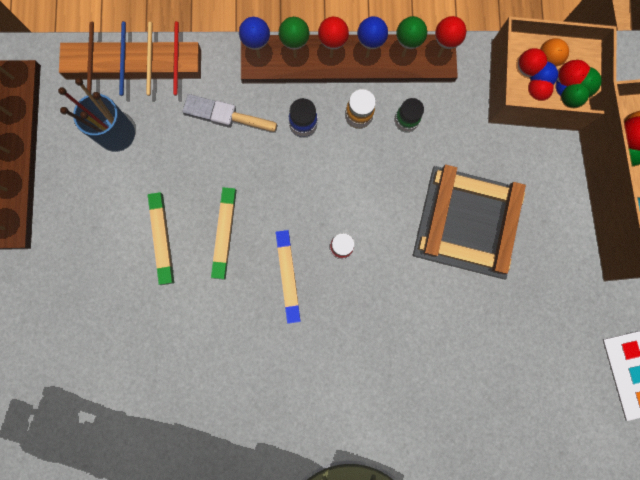

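View pics/scene0.png

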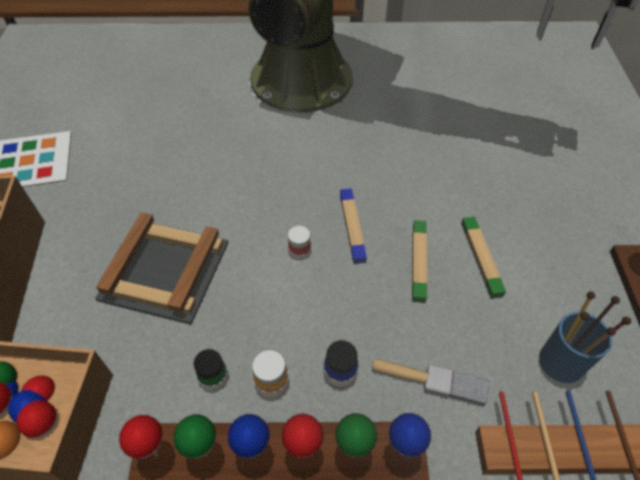

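The top view shows green slats at about (238,160) and (233,223), the blue slat at (275,288), the small jar at (245,343) and the crib at (223,470). The brown slats run nearly vertically in the picture. Next I fit box models to the silhouettes in both cameras.

```bash
cat > h.py <<'E'
import numpy as np, cv2
from scipy.optimize import minimize
from station import vision
P={c:vision.camera_params(c) for c in ("scene","top")}
def proj(p,c):
    q=P[c]; return cv2.projectPoints(np.asarray(p,float).reshape(-1,1,3),q["rvec"],q["tvec"],q["intrinsics"],None)[0].reshape(-1,2)
def back(uv,z,c):
    q=P[c];R=cv2.Rodrigues(q["rvec"])[0];C=-R.T@q["tvec"]
    d=R.T@np.linalg.inv(q["intrinsics"])@np.array([uv[0],uv[1],1.]);return C+d*(z-C[2])/d[2]
def box(L,W,z0,z1,ox=0,oy=0):
    return np.array([[ox+a*L/2,oy+b*W/2,z] for a in(-1,1) for b in(-1,1) for z in(z0,z1)])
def place(b,x,y,t):
    c,s=np.cos(t),np.sin(t);return b@np.array([[c,-s,0],[s,c,0],[0,0,1]]).T+[x,y,0]
def render(boxes,c):
    m=np.zeros((480,640),np.uint8)
    for b in boxes:
        h=cv2.convexHull(proj(b,c).astype(np.float32))
        cv2.fillConvexPoly(m,np.round(h*64).astype(np.int32),255,cv2.LINE_8,6)
    return m.astype(np.float32)/255
bl=lambda m:cv2.GaussianBlur(m.astype(np.float32),(0,0),1.5)
def fit(masks,boxes,x0):
    T={c:bl(m) for c,m in masks.items()}
    def f(p): return sum(((bl(render([place(b,*p) for b in boxes],c))-T[c])**2).sum() for c in T)
    best=None
    for k in range(2):
        s=np.vstack([x0]+[np.array(x0)+d for d in np.diag([.008,.008,.06])])
        r=minimize(f,x0,method="Nelder-Mead",options=dict(initial_simplex=s,xatol=1e-5,fatol=.01));x0=r.x
    return r.x,r.fun
SL=[box(.17,.024,0,.018)]
BR=[box(.17,.024,.028,.046,0,.065),box(.17,.024,.028,.046,0,-.065)]
PL=[box(.18,.18,0,.01)]+BR+[box(.024,.17,.01,.028,.065),box(.024,.17,.01,.028,-.065)]
E
python3 - <<'E'
from h import *
obs={}
for c in("top","scene"):
    im=vision.camera(c)
    for n in("green_slat_1","blue_slat","crib"):
        obs[n,c]=vision.silhouettes(n,c)
        print(n,c,[(d["confidence"],d["at"],int(d["mask"].sum())) for d in obs[n,c]])
    v=im.copy()
    for n in("green_slat_1","blue_slat","crib"):
        for d in obs[n,c]:
            cs,_=cv2.findContours(d["mask"].astype(np.uint8),0,1);cv2.drawContours(v,cs,-1,(255,0,255),1)
    cv2.imwrite(f"pics/sil_{c}.png",v)
import pickle;pickle.dump(obs,open("obs.pkl","wb"))
E
```

```text
green_slat_1 top [(0.94, [235.5, 161.0], 1460), (0.9, [234.9, 224.2], 1328)]
blue_slat top [(0.82, [274.8, 286.9], 1223)]
crib top [(0.58, [222.6, 470.0], 9141)]
green_slat_1 scene [(0.95, [262.3, 416.6], 1207), (0.8, [257.9, 482.9], 1394)]
blue_slat scene [(0.2, [259.3, 483.1], 1510), (0.16, [270.1, 161.6], 9331)]
crib scene [(0.67, [269.8, 161.7], 9300)]
```

Run:
```python
from h import *
import pickle
o=pickle.load(open("obs.pkl","rb"))
g={c:[d["mask"] for d in o["green_slat_1",c]] for c in("top","scene")}
sets={"A":({"top":g["top"][0],"scene":g["scene"][1]},SL),"B":({"top":g["top"][1],"scene":g["scene"][0]},SL),
"crib":({c:o["crib",c][0]["mask"] for c in("top","scene")},PL)}
v={c:cv2.imread(f"pics/{c}0.png") for c in("top","scene")}
for k,(ms,bx) in sets.items():
    m=ms["top"];ys,xs=np.nonzero(m);p=back((xs.mean(),ys.mean()),.01,"top")
    # yaw start
    (_,(w,h),_)=r=cv2.minAreaRect(np.c_[xs,ys].astype(np.float32));q=cv2.boxPoints(r)
    e=[q[1]-q[0],q[2]-q[1]];e=max(e,key=np.linalg.norm);a=back(q[0]+e,.01,"top")-back(q[0],.01,"top")
    t=np.arctan2(a[1],a[0])
    for cc in(("top","scene"),("top",),("scene",)):
        for t0 in ([t] if k!="crib" else [t,t+np.pi/2]):
            x,f=fit({c:ms[c] for c in cc},bx,[p[0],p[1],t0]);print(k,cc,x.round(4),round(f,1))
        if len(cc)==2:
            for c in cc:
                for b in bx:
                    hh=cv2.convexHull(proj(place(b,*x),c).astype(np.float32));cv2.polylines(v[c],[np.round(hh*16).astype(np.int32)],True,(255,0,255),1,cv2.LINE_AA,4)
                pp=proj(place(np.array([[0,0,0],[.05,0,0]]),*x),c);cv2.line(v[c],pp[0].astype(int).tolist(),pp[1].astype(int).tolist(),(0,0,255),1)
# brown mask colour
bm={}
for c in("top","scene"):
    im=cv2.imread(f"pics/{c}0.png");H=cv2.cvtColor(im,cv2.COLOR_BGR2HSV);m=cv2.dilate(o["crib",c][0]["mask"].astype(np.uint8),np.ones((7,7)))>0
    bm[c]=m&(H[...,0]<14)&(H[...,1]>100)
    cv2.imwrite(f"pics/brown_{c}.png",(bm[c]*255).astype(np.uint8));print(bm[c].sum())
np.save("brown.npy",np.stack([bm["top"],bm["scene"]]))
cv2.imwrite("pics/fit0.png",np.hstack([v["top"][150:310,120:540],]).repeat(1,0))
cv2.imwrite("pics/fit1.png",v["scene"])
jar=vision.camera("top")
```

```text
A ('top', 'scene') [ 0.5329  0.3386 -2.9958] 46.4
A ('top',) [ 0.5334  0.3398 -2.9891] 9.6
A ('scene',) [ 0.5337  0.3375 -3.0063] 14.3
B ('top', 'scene') [ 0.5414  0.2227 -0.125 ] 49.0
B ('top',) [ 0.5413  0.2236 -0.1188] 13.9
B ('scene',) [ 0.541   0.2209 -0.1255] 9.6
crib ('top', 'scene') [ 0.5575 -0.2412 -1.8321] 660.8
crib ('top', 'scene') [ 0.5571 -0.241  -0.2655] 126.4
crib ('top',) [ 0.5581 -0.2391 -1.8379] 111.7
crib ('top',) [ 0.5571 -0.2392 -0.2661] 28.8
crib ('scene',) [ 0.5572 -0.2444 -1.8259] 446.2
crib ('scene',) [ 0.5573 -0.2432 -0.2661] 34.2
2589
2028
```

View pics/fit0.png

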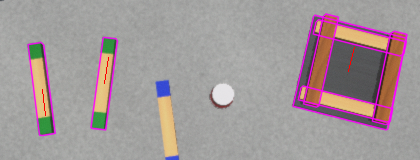

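View pics/fit1.png

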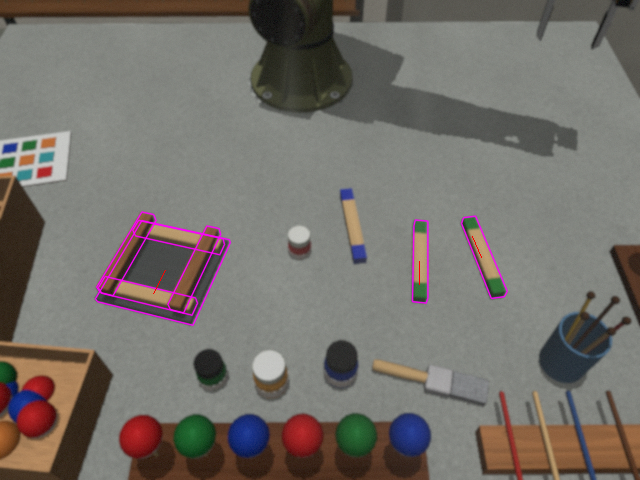

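View pics/brown_top.png

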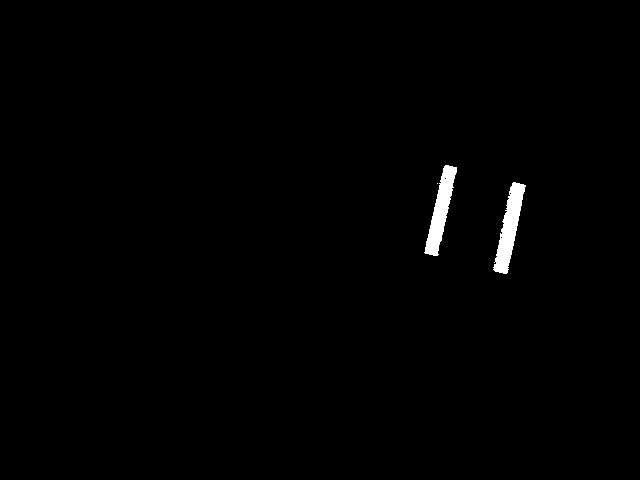

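The fits overlay well in both pictures: the slat outlines sit on the slats and the crib outline on the plate. Next is a colour-based refit, and a check on how high the crate near the crib is.

Run:
```python
from h import *
import pickle
o=pickle.load(open("obs.pkl","rb"));b=np.load("brown.npy");bm={"top":b[0],"scene":b[1]}
for cc in(("top","scene"),("top",),("scene",)): print("brown",cc,*[z.round(4) for z in fit({c:bm[c] for c in cc},BR,[.557,-.241,-.266])])
# colour slats
g={}
for c in("top","scene"):
    im=cv2.imread(f"pics/{c}0.png");H=cv2.cvtColor(im,cv2.COLOR_BGR2HSV)
    for i,d in enumerate(o["green_slat_1",c]):
        m=cv2.dilate(d["mask"].astype(np.uint8),np.ones((7,7)))>0
        g[c,i]=m&(H[...,1]>80)
for k,i,j,x0 in(("A",0,1,[.533,.3386,.1458]),("B",1,0,[.5414,.2227,-.125])):
    for cc in(("top","scene"),("top",),("scene",)): print(k,cc,*[z.round(4) for z in fit({c:g[c,i if c=="top" else j] for c in cc},SL,x0)])
# crate corner: top view (490,123) left-bottom ; scene guess rim corner (97,350)
for z in(0,.05,.1): print(z,back((490,123),z,"top").round(3),back((505,20),z,"top").round(3),back((97,350),z,"scene").round(3),back((615,30),z,"top").round(3))
```

```text
brown ('top', 'scene') [ 0.5557 -0.2417 -0.2672] 742.6555
brown ('top',) [ 0.5576 -0.2406 -0.2685] 122.847
brown ('scene',) [ 0.5542 -0.2447 -0.2497] 495.4139
A ('top', 'scene') [0.5328 0.3402 0.1412] 201.2203
A ('top',) [0.5343 0.3409 0.1421] 45.3985
A ('scene',) [0.5306 0.3386 0.143 ] 132.3117
B ('top', 'scene') [ 0.5414  0.2228 -0.1249] 138.4924
B ('top',) [ 0.5418  0.2241 -0.1144] 28.3876
B ('scene',) [ 0.5367  0.221  -0.1079] 67.5823
0 [ 0.753 -0.294  0.   ] [ 0.969 -0.338  0.   ] [ 0.713 -0.329  0.   ] [ 0.947 -0.562  0.   ]
0.05 [ 0.735 -0.275  0.05 ] [ 0.939 -0.317  0.05 ] [ 0.737 -0.307  0.05 ] [ 0.918 -0.529  0.05 ]
0.1 [ 0.716 -0.257  0.1  ] [ 0.91  -0.296  0.1  ] [ 0.76  -0.284  0.1  ] [ 0.89  -0.496  0.1  ]
```

arm_command --plan '[-0.3,0.94,-0.755,-0.25,0.087,-0.3,0.94,-0.755,-0.25,0.087,-0.3,0.94,-0.755,-0.25,0.087,-0.3,0.94,-0.755,-0.25,0.087,-0.3,0.94,-0.755,-0.25,0.087,-0.3,0.94,-0.755,-0.25,0.087,-0.3,0.94,-0.755,-0.25,0.087,-0.3,0.94,-0.755,-0.25,0.087,-0.3,0.94,-0.755,-0.25,0.087,-0.3,0.94,-0.755,-0.25,0.087,-0.3,0.94,-0.755,-0.25,0.087,-0.3,0.94,-0.755,-0.25,0.087,-0.3,0.94,-0.755,-0.25,0.087]' --newtons 25

```text
time_s: 2.0
ee_pos: [0.54, 0.2235, 0.3049]
eef_rot: [3.141, 0.0, 3.021]
force: [-0.5, 0.6, 0.2]
grip_width: 0.0607
```

arm_command --plan '[-0.3,0.003,-0.002,-0.125,0,-0.3,0.003,-0.002,-0.2,0,-0.3,0.003,-0.002,-0.255,0,-0.3,0.003,-0.002,-0.255,0,-0.3,0.003,-0.002,-0.255,0,1,0.003,-0.002,-0.255,0,1,0.003,-0.002,-0.255,0,1,0.003,-0.002,-0.255,0,1,0.003,-0.002,-0.255,0,1,0.003,-0.002,-0.255,0,1,0.003,-0.002,-0.255,0]' --newtons 25

```text
time_s: 3.1
ee_pos: [0.5417, 0.222, 0.2028]
eef_rot: [3.142, 0.0, 3.02]
force: [-0.3, 0.1, 1.8]
grip_width: 0.0235
```

arm_command --plan '[1,0,0,0.12,0,1,0,0,0.24,0,1,0,0,0.35,0,1,0,-0.1,0.35,-0.07,1,0.02,-0.2,0.35,-0.14,1,0.04,-0.3,0.35,-0.21,1,0.06,-0.4,0.35,-0.28,1,0.08,-0.5,0.35,-0.35,1,0.1,-0.6,0.35,-0.42,1,0.12,-0.7,0.35,-0.49,1,0.14,-0.8,0.35,-0.56,1,0.16,-0.9,0.35,-0.63,1,0.19,-1,0.35,-0.7,1,0.19,-1,0.35,-0.76,1,0.19,-1,0.35,-0.82,1,0.19,-1,0.35,-0.82,1,0.19,-1,0.35,-0.82]'

```text
time_s: 4.8
ee_pos: [0.6177, -0.1779, 0.3426]
eef_rot: [-3.141, 0.0, 1.306]
force: [-1.2, -0.3, -0.6]
grip_width: 0.0239
```

Run:
```python
from station import sensors
o=sensors.get_obs();print(o["ee_pos"],o["eef_rot"],o["qpos"],o["grip_width"],o["force"])
```

```text
[ 0.61770741 -0.17787781  0.34257309] [-3.14140425e+00  1.70171176e-05  1.30649637e+00] [-3.37343836e-01  5.58016227e-01  1.30251166e+00 -3.20556155e-05
  1.28125142e+00 -7.30347206e-02] 0.023851069707114304 [-1.23428346 -0.28417809 -0.64483466]
```

arm_command --plan '[1,0.004,-0.1,0,0,1,0.004,-0.2,0,0,1,0.004,-0.2,-0.1,0,1,0.004,-0.2,-0.15,0,1,0.004,-0.2,-0.15,0,1,0.004,-0.2,-0.15,0]'

```text
time_s: 5.4
ee_pos: [0.6196, -0.2577, 0.2835]
eef_rot: [3.141, 0.0, 1.305]
force: [0.2, -0.5, 0.5]
grip_width: 0.0239
```

```bash
cat > look.py <<'E'
from h import *
import sys
from station import sensors
o=sensors.get_obs();print(o["ee_pos"],o["eef_rot"][2])
tag,z0=sys.argv[1],float(sys.argv[2])
x,y,t=o["ee_pos"][0],o["ee_pos"][1],o["eef_rot"][2]
for c in("top","scene"):
    im=vision.camera(c)
    v=im.copy()
    for b,col in((place(box(.17,.024,z0,z0+.018),x,y,t),(255,0,255)),(place(box(.024,.17,.046,.064,.065),.557,-.241,-.266),(255,255,0)),(place(box(.024,.17,.046,.064,-.065),.557,-.241,-.266),(255,255,0))):
        hh=cv2.convexHull(proj(b,c).astype(np.float32));cv2.polylines(v,[np.round(hh*16).astype(np.int32)],True,col,1,cv2.LINE_AA,4)
    cr=(slice(130,310),slice(390,590)) if c=="top" else (slice(170,350),slice(60,260))
    cv2.imwrite(f"pics/{tag}_{c}.png",np.hstack([cv2.resize(a[cr],None,fx=2,fy=2,interpolation=2) for a in(im,v)]))
E
python3 look.py h1 0.083
```

```text
[ 0.61959174 -0.25774697  0.28354067] 1.3048774996941264
```

View pics/h1_top.png

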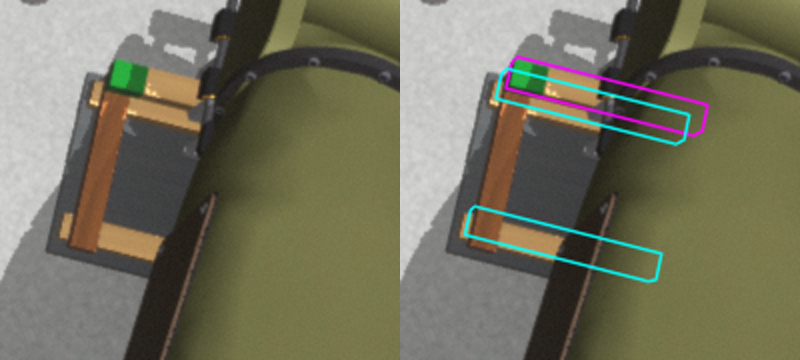

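View pics/h1_scene.png

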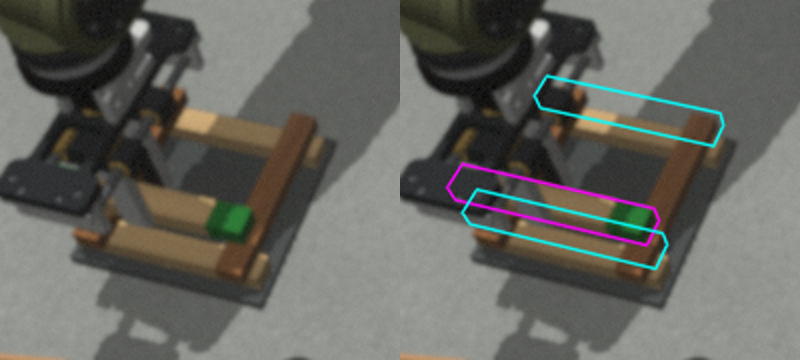

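```bash
cat > endm.py <<'E'
from h import *
from station import sensors
o=sensors.get_obs();x,y,t=o["ee_pos"][0],o["ee_pos"][1],o["eef_rot"][2];z0=o["ee_pos"][2]-.2028
cr={"top":[.5571,-.2392,-.266],"scene":[.5572,-.2432,-.266]}
for c in("top","scene"):
    im=vision.camera(c);H=cv2.cvtColor(im,cv2.COLOR_BGR2HSV)
    e=proj(place(np.array([[.08,0,z0+.009]]),x,y,t),c)[0]
    m=(abs(H[...,0].astype(int)-60)<15)&(H[...,1]>120)
    rr,cc=np.indices(m.shape);m&=np.hypot(cc-e[0],rr-e[1])<20
    nm,lab,st,cen=cv2.connectedComponentsWithStats(m.astype(np.uint8));i=1+np.argmax(st[1:,4]);m=lab==i
    print(c,"green px",st[i,4])
    # green end-cap model: length g unknown; fit shift along, across, and g
    T=bl(m)
    def f(p):
        b=box(p[2],.024,z0,z0+.018,.085+p[0]-p[2]/2,p[1]);return ((bl(render([place(b,x,y,t)],c))-T)**2).sum()
    r=minimize(f,[0,0,.025],method="Nelder-Mead",options=dict(initial_simplex=[[0,0,.025],[.006,0,.025],[0,.006,.025],[0,0,.03]],xatol=1e-5,fatol=.01))
    p=r.x;print(" along,across,g mm",(p*1e3).round(1),round(r.fun,1))
    cx=place(np.array([[p[0],p[1],0]]),x,y,t)[0]-np.r_[cr[c][:2],0];a=cr[c][2]
    print(" slat centre in crib frame mm",(1e3*np.array([np.cos(a)*cx[0]+np.sin(a)*cx[1],-np.sin(a)*cx[0]+np.cos(a)*cx[1]])).round(1))
E
python3 endm.py
```

```text
top green px 239
 along,across,g mm [-4.1 -1.2 23. ] 14.6
 slat centre in crib frame mm [66.5 -5.5]
scene green px 283
 along,across,g mm [-9.2  2.2 20.5] 13.2
 slat centre in crib frame mm [61.9 -6.8]
```

Run:
```python
from h import *
for nm,ps in(("A",{"top":(.5334,.3398,.1525),"scene":(.5337,.3375,.1353)}),("B",{"top":(.5413,.2236,-.1188),"scene":(.541,.2209,-.1255)})):
  for c in("top","scene"):
    im=cv2.imread(f"pics/{c}0.png");H=cv2.cvtColor(im,cv2.COLOR_BGR2HSV);x,y,t=ps[c]
    for s in(1,-1):
        tt=t if s==1 else t+np.pi
        e=proj(place(np.array([[.08,0,.009]]),x,y,tt),c)[0]
        m=(abs(H[...,0].astype(int)-60)<15)&(H[...,1]>120)
        rr,cc=np.indices(m.shape);m&=np.hypot(cc-e[0],rr-e[1])<20
        T=bl(m)
        f=lambda p:((bl(render([place(box(p[2],.024,0,.018,.085+p[0]-p[2]/2,p[1]),x,y,tt)],c))-T)**2).sum()
        r=minimize(f,[0,0,.025],method="Nelder-Mead",options=dict(initial_simplex=[[0,0,.025],[.006,0,.025],[0,.006,.025],[0,0,.03]],xatol=1e-5,fatol=.01))
        print(nm,c,s,(r.x*1e3).round(1),round(r.fun,1))
```

```text
A top 1 [-2.1  0.6 19.6] 11.7
A top -1 [-4.7 -2.2 23.8] 16.0
A scene 1 [-12.2   2.6  11.2] 26.0
A scene -1 [-6.7 -1.7  2.7] 8.5
B top 1 [-1.6  1.  21.9] 8.1
B top -1 [-3.8 -0.9 25.3] 9.2
B scene 1 [-13.8   1.    8.9] 12.4
B scene -1 [21.8  7.9 -0.2] 63.8
```

```bash
cat > g.py <<'E'
from h import *
def endfit(im,c,x,y,t,z0,g=None):
    e=proj(place(np.array([[.08,0,z0+.009]]),x,y,t),c)[0]
    B,G,R=[im[...,i].astype(int) for i in range(3)]
    m=(G>1.35*R)&(G>1.25*B)
    rr,cc=np.indices(m.shape);m&=np.hypot(cc-e[0],rr-e[1])<22
    n,lab,st,_=cv2.connectedComponentsWithStats(m.astype(np.uint8));m=lab==1+np.argmax(st[1:,4])
    T=bl(m);g0=.025
    f=lambda p:((bl(render([place(box(g0,.024,z0,z0+.018,.085+p[0]-g0/2,p[1]),x,y,t)],c))-T)**2).sum()
    r=minimize(f,[0,0],method="Nelder-Mead",options=dict(initial_simplex=[[0,0],[.006,0],[0,.006]],xatol=1e-5,fatol=.01))
    return (r.x*1e3).round(1),round(r.fun,1),int(m.sum())
E
python3 - <<'E'
from g import *
for nm,ps in(("A",{"top":(.5334,.3398,.1525),"scene":(.5337,.3375,.1353)}),("B",{"top":(.5413,.2236,-.1188),"scene":(.541,.2209,-.1255)})):
  for c in("top","scene"):
    im=cv2.imread(f"pics/{c}0.png");x,y,t=ps[c]
    for s in(0,1): print(nm,c,s,*endfit(im,c,x,y,t+s*np.pi,0))
from station import sensors
o=sensors.get_obs();x,y,t=o["ee_pos"][0],o["ee_pos"][1],o["eef_rot"][2];z0=o["ee_pos"][2]-.2028
for c in("top","scene"): print("hand",c,*endfit(vision.camera(c),c,x,y,t,z0))
E
```

```text
A top 0 [0.6 0.7] 8.1 218
A top 1 [-3.1 -2.2] 5.4 243
A scene 0 [-4.2  1.6] 19.2 247
A scene 1 [ 4.7 -1.5] 44.6 153
B top 0 [0.3 1.1] 3.5 213
B top 1 [-3.  -0.6] 4.9 232
B scene 0 [-3.6  1. ] 14.0 222
B scene 1 [ 4.7 -0.1] 49.8 129
hand top [-2.5 -0. ] 4.0 277
hand scene [-6.   1.3] 2.5 350
```

arm_command --plan '[1,0.002,0.0025,-0.03,0,1,0.002,0.0025,-0.06,0,1,0.002,0.0025,-0.075,0,1,0.002,0.0025,-0.083,0,1,0.002,0.0025,-0.085,0,1,0.002,0.0025,-0.085,0,1,0.002,0.0025,-0.085,0]'

```text
time_s: 6.4
ee_pos: [0.6202, -0.257, 0.2487]
eef_rot: [3.142, -0.0, 1.303]
force: [-2.2, 1.3, 3.6]
grip_width: 0.0238
```

arm_command --plan '[0.2,0,0,0,0,0,0,0,0,0,-0.2,0,0,0,0,-0.2,0,0,0,0,-0.2,0,0,0,0,-0.2,0,0,0.05,0,-0.2,0,0,0.15,0,-0.2,0,0,0.25,0,-0.2,0,0.12,0.25,0.07,-0.2,0,0.24,0.25,0.14,-0.2,0,0.36,0.25,0.21,-0.2,0,0.48,0.25,0.28,-0.2,0,0.6,0.25,0.35,-0.2,0,0.72,0.25,0.42,-0.2,0,0.84,0.25,0.49,-0.2,0,0.96,0.25,0.56,-0.2,0,1,0.25,0.6,-0.2,0,1,0.25,0.6,-0.2,0,1,0.25,0.6]'

```text
time_s: 8.3
ee_pos: [0.6201, 0.1427, 0.3486]
eef_rot: [-3.141, 0.0, 2.557]
force: [0.8, -1.5, 0.1]
grip_width: 0.056
```

```bash
cat > after.py <<'E'
from g import *
import sys
v={}
tag=sys.argv[1];n=int(sys.argv[2])
for c in("top","scene"):
    im=vision.camera(c);v=im.copy();cv2.imwrite(f"pics/{tag}_{c}_full.png",im)
    cr={"top":[.5571,-.2392,-.266],"scene":[.5572,-.2432,-.266]}[c]
    for s in(1,-1)[:n]:
        b=place(box(.024,.17,.046,.064,s*.065),*cr);hh=cv2.convexHull(proj(b,c).astype(np.float32));cv2.polylines(v,[np.round(hh*16).astype(np.int32)],True,(255,255,0),1,cv2.LINE_AA,4)
        x,y=place(np.array([[s*.065,0,0]]),*cr)[0,:2]
        for e in(0,1): print(c,"slat",s,"end","+-"[e],*endfit(im,c,x,y,cr[2]+np.pi/2+e*np.pi,.046))
    q=(slice(130,310),slice(390,590)) if c=="top" else (slice(170,350),slice(60,260))
    cv2.imwrite(f"pics/{tag}_{c}.png",np.hstack([cv2.resize(a[q],None,fx=2,fy=2,interpolation=2) for a in(im,v)]))
E
python3 after.py p1 1
```

```text
top slat 1 end + [-3.7 -1. ] 8.9 241
top slat 1 end - [0.8 0.4] 10.7 234
scene slat 1 end + [-3.   2.2] 9.9 302
scene slat 1 end - [ 2.7 -3. ] 37.0 242
```

View pics/p1_top.png

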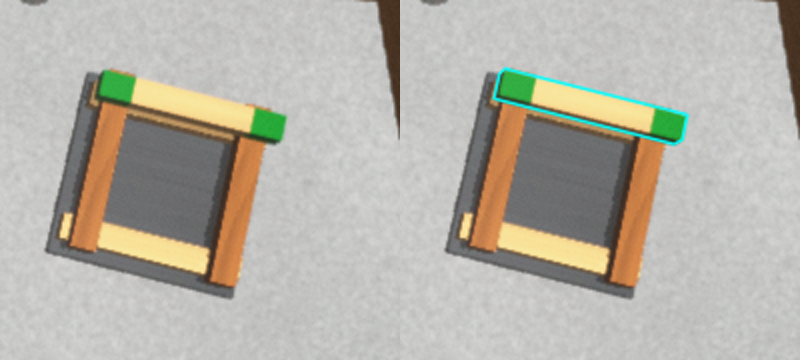

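View pics/p1_scene.png

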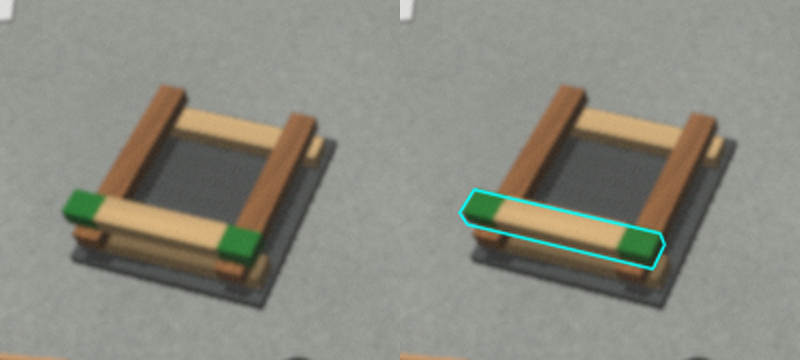

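```bash
cat > rel.py <<'E'
from h import *
import sys
CR={"top":[.5571,-.2392,-.266],"scene":[.5572,-.2432,-.266]}
a=-.266
def rel(p,q): d=np.array(p[:2])-q[:2];return (1e3*np.array([np.cos(a)*d[0]+np.sin(a)*d[1],-np.sin(a)*d[0]+np.cos(a)*d[1]])).round(1),round(np.degrees(p[2]-q[2]-np.pi/2),1)
B=[box(.17,.024,.046,.064)]
for c in("top","scene"):
    vision.camera(c)
    for d in vision.silhouettes("green_slat_1",c):
        uv=d["at"][::-1];p=back(uv,.055,c)
        if p[1]>-.1: print(c,d["confidence"],d["at"],"elsewhere");continue
        r,f=fit({c:d["mask"]},B,[p[0],p[1],a+np.pi/2]);print(c,d["confidence"],d["at"],rel(r,CR[c]),round(f,1))
    im=vision.camera(c);s=im.copy()
E
python3 rel.py
python3 - <<'E'
# line-based: top face edges in top image
from h import *
im=cv2.imread("pics/p1_top_full.png")
cv2.imwrite("pics/zoom1.png",cv2.resize(im[155:215,425:545],None,fx=6.5,fy=6.5,interpolation=cv2.INTER_CUBIC))
E
```

```text
top 0.75 [184.2, 484.4] (array([63.8,  0.7]), np.float64(0.1)) 9.5
top 0.55 [236.8, 158.7] elsewhere
scene 0.94 [284.6, 140.8] (array([64.3,  2.1]), np.float64(-0.4)) 13.4
scene 0.59 [257.1, 482.6] elsewhere
```

View pics/zoom1.png

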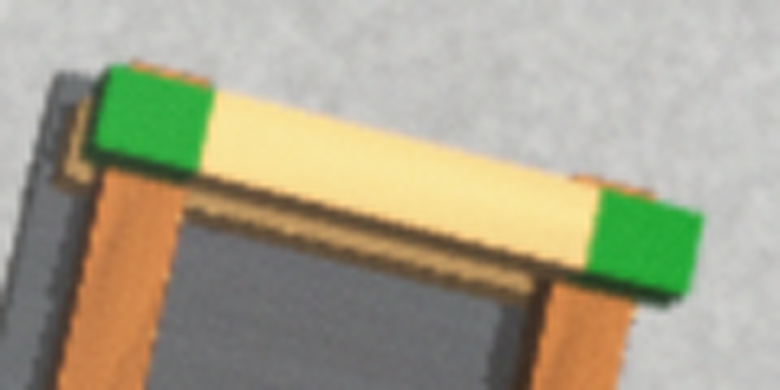

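Run:
```python
from h import *
u=lambda p:(p[0]/6.5+425-.5+.5/6.5,p[1]/6.5+155-.5+.5/6.5)
a=-.266
def cf(p): d=p[:2]-np.array([.5571,-.2392]);return (1e3*np.array([np.cos(a)*d[0]+np.sin(a)*d[1],-np.sin(a)*d[0]+np.cos(a)*d[1]])).round(1)
for n,p,z in(("Ltop",(112,65),.064),("Lbot",(92,155),.064),("Rtop",(703,214),.064),("Rbot",(683,293),.064),
 ("Lbrown out",(103,172),.046),("Lbrown out2",(57,388),.046),("Lbr in",(183,190),.046),("Rbr out",(633,307),.046),("Rbr in",(550,285),.046),("Lbr in2",(145,388),.046),("Rbrin2",(530,388),.046),("R br out2",(617,388),.046),
 ("pale left end",(70,105),.028),("pale left end2",(58,183),.028)):
    print(n,cf(back(u(p),z,"top")))
```

```text
Ltop [75.6 84.7]
Lbot [49.1 84.6]
Rtop [ 75.6 -84.4]
Rbot [ 52.2 -83.3]
Lbrown out [50.8 77. ]
Lbrown out2 [-13.   76.2]
Lbr in [51.4 53.9]
Rbr out [ 50.5 -77.1]
Rbr in [ 50.8 -52.9]
Lbr in2 [-6.8 52.2]
Rbrin2 [ 20.4 -53.3]
R br out2 [ 26.5 -77.2]
pale left end [73.3 87.1]
pale left end2 [50.  85.5]
```

arm_command --plan '[-0.3,-0.05,0.11,0,0.07,-0.3,-0.1,0.22,0,0.14,-0.3,-0.15,0.33,0,0.21,-0.3,-0.2,0.44,0,0.28,-0.3,-0.216,0.49,-0.1,0.347,-0.3,-0.216,0.49,-0.12,0.347,-0.3,-0.216,0.49,-0.12,0.347,-0.3,-0.216,0.49,-0.12,0.347]'

```text
time_s: 9.5
ee_pos: [0.5346, 0.338, 0.3018]
eef_rot: [3.141, 0.001, -3.001]
force: [0.1, -0.3, 0.3]
grip_width: 0.0611
```

Run:
```python
from h import *
from station import sensors
o=sensors.get_obs();print(o["ee_pos"],o["eef_rot"])
im=vision.camera("scene");cv2.imwrite("pics/preA.png",im)
```

```text
[0.53456663 0.33798638 0.30180147] [ 3.14131333e+00  1.10413252e-03 -3.00095016e+00]
```

View pics/preA.png

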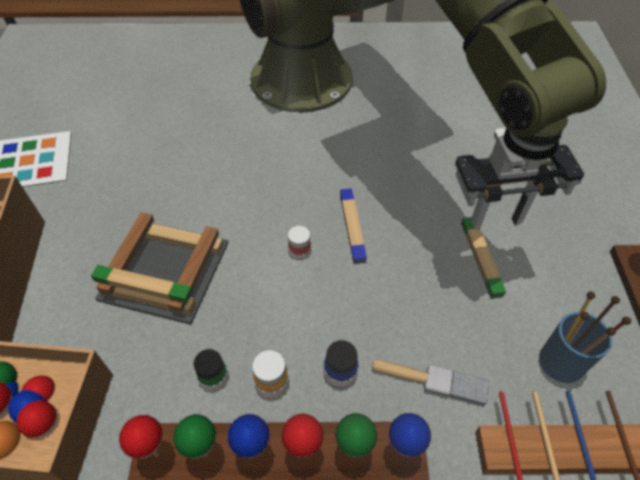

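The fingers straddle slat A (scene ~(258,482)), and the first slat lies on the crib at (284,141). Now I descend and grip.

arm_command --plan '[-0.3,0,0,-0.12,0,-0.3,0,0,-0.2,0,-0.3,0,0,-0.245,0,-0.3,0,0,-0.245,0,-0.3,0,0,-0.245,0,1,0,0,-0.245,0,1,0,0,-0.245,0,1,0,0,-0.245,0,1,0,0,-0.245,0,1,0,0,-0.245,0,1,0,0,-0.245,0]' --newtons 25

```text
time_s: 10.65
ee_pos: [0.5337, 0.339, 0.2028]
eef_rot: [-3.142, 0.0, -2.997]
force: [-0.5, -1.1, 2.3]
grip_width: 0.0237
```

arm_command --plan '[1,0,0,0.12,0,1,0,0,0.24,0,1,0,0,0.35,0,1,-0.01,-0.1,0.35,-0.07,1,-0.02,-0.2,0.35,-0.14,1,-0.03,-0.3,0.35,-0.21,1,-0.04,-0.4,0.35,-0.28,1,-0.05,-0.5,0.35,-0.35,1,-0.06,-0.6,0.35,-0.42,1,-0.07,-0.7,0.35,-0.49,1,-0.08,-0.8,0.35,-0.56,1,-0.08,-0.8,0.35,-0.6,1,-0.08,-0.8,0.35,-0.6]'

```text
time_s: 11.95
ee_pos: [0.5016, 0.0182, 0.3428]
eef_rot: [3.141, 0.0, 2.026]
force: [-0.4, 1.1, -1.1]
grip_width: 0.0235
```

arm_command --plan '[1,-0.01,-0.1,0,-0.07,1,-0.019,-0.2,0,-0.14,1,-0.019,-0.3,0,-0.21,1,-0.019,-0.4,0,-0.28,1,-0.019,-0.5,0,-0.346,1,-0.019,-0.606,0,-0.346,1,-0.019,-0.606,-0.1,-0.346,1,-0.019,-0.606,-0.15,-0.346,1,-0.019,-0.606,-0.15,-0.346,1,-0.019,-0.606,-0.15,-0.346]'

```text
time_s: 12.95
ee_pos: [0.4946, -0.2229, 0.2833]
eef_rot: [3.141, 0.0, 1.307]
force: [0.9, 0.7, 0.3]
grip_width: 0.0238
```

```bash
python3 look.py h2 0.081
python3 - <<'E'
from g import *
from station import sensors
o=sensors.get_obs();x,y,t=o["ee_pos"][0],o["ee_pos"][1],o["eef_rot"][2];z0=o["ee_pos"][2]-.2028
for c in("top","scene"): print("hand",c,*endfit(vision.camera(c),c,x,y,t,z0))
E
```

```text
[ 0.4946407  -0.22289244  0.28327909] 1.3073270861760595
hand top [-2.8 -0.2] 4.5 273
hand scene [-5.2  1.6] 8.4 272
```

View pics/h2_top.png

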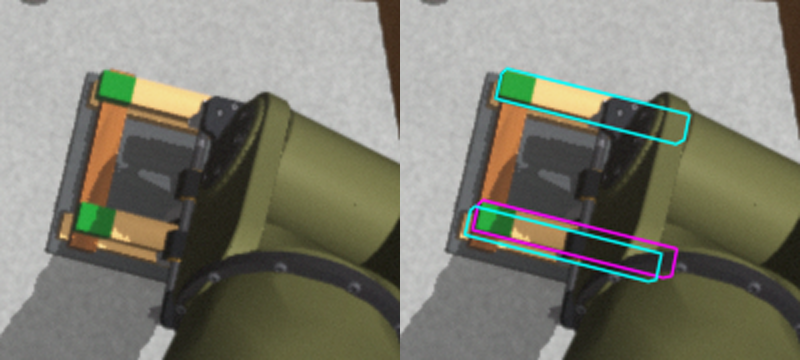

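View pics/h2_scene.png

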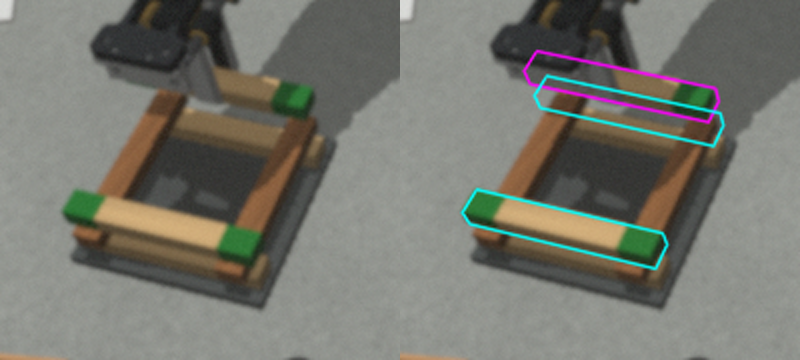

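arm_command --plan '[1,0,0.0015,-0.03,0,1,0,0.0015,-0.06,0,1,0,0.0015,-0.075,0,1,0,0.0015,-0.083,0,1,0,0.0015,-0.085,0,1,0,0.0015,-0.085,0,1,0,0.0015,-0.085,0]'

```text
time_s: 13.85
ee_pos: [0.4942, -0.2228, 0.2486]
eef_rot: [3.142, 0.0, 1.305]
force: [-0.9, 0.2, 1.3]
grip_width: 0.0239
```

arm_command --plan '[0.2,0,0,0,0,0,0,0,0,0,-0.2,0,0,0,0,-0.2,0,0,0,0,-0.2,0,0,0,0,-0.2,0,0,0.05,0,-0.2,0,0,0.15,0,-0.2,0,0,0.25,0,-0.2,0,0.12,0.25,0.07,-0.2,0,0.24,0.25,0.14,-0.2,0,0.36,0.25,0.21,-0.2,0,0.48,0.25,0.28,-0.2,0,0.6,0.25,0.35,-0.2,0,0.72,0.25,0.42,-0.2,0,0.84,0.25,0.49,-0.2,0,0.96,0.25,0.56,-0.2,0,1,0.25,0.6,-0.2,0,1,0.25,0.6,-0.2,0,1,0.25,0.6]'

```text
time_s: 15.75
ee_pos: [0.4941, 0.1768, 0.3485]
eef_rot: [-3.141, -0.0, 2.559]
force: [-0.5, -0.2, 1.1]
grip_width: 0.0562
```

```bash
python3 after.py p2 2; python3 rel.py
python3 - <<'E'
from h import *
im=cv2.imread("pics/p2_top_full.png")
cv2.imwrite("pics/zoom2.png",cv2.resize(im[210:285,410:525],None,fx=6.5,fy=6.5,interpolation=cv2.INTER_CUBIC))
E
```

```text
top slat 1 end + [-3.7 -0.6] 7.9 244
top slat 1 end - [ 1.  -0.3] 10.4 237
top slat -1 end + [-3.1  0.2] 4.8 243
top slat -1 end - [ 1.1 -1.1] 8.8 233
scene slat 1 end + [-3.1  2. ] 10.3 301
scene slat 1 end - [ 3.5 -2.6] 38.3 240
scene slat -1 end + [-2.2  4.5] 13.6 239
scene slat -1 end - [ 1.9 -4.7] 30.9 201
top 0.62 [248.5, 469.8] (array([-66.7,   0.2]), np.float64(-0.0)) 23.8
top 0.59 [184.7, 484.9] (array([63.6, -0.4]), np.float64(-0.1)) 12.8
scene 0.76 [225.9, 173.8] (array([-65.8,   0.9]), np.float64(0.2)) 8.2
scene 0.69 [284.6, 144.9] (array([64.3,  2.3]), np.float64(-0.5)) 71.3
```

View pics/p2_top_full.png

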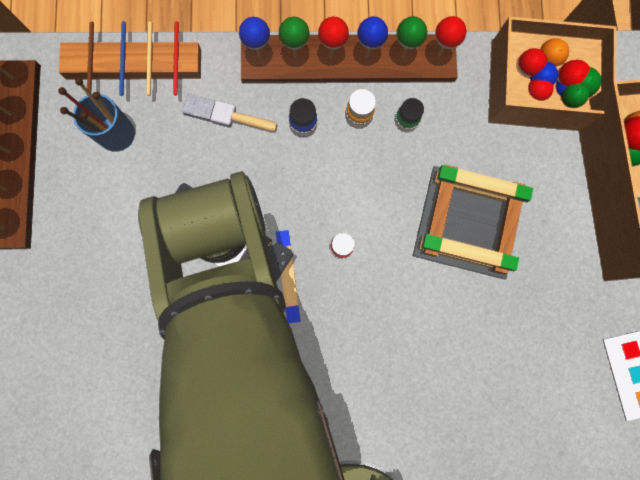

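View pics/p2_scene_full.png

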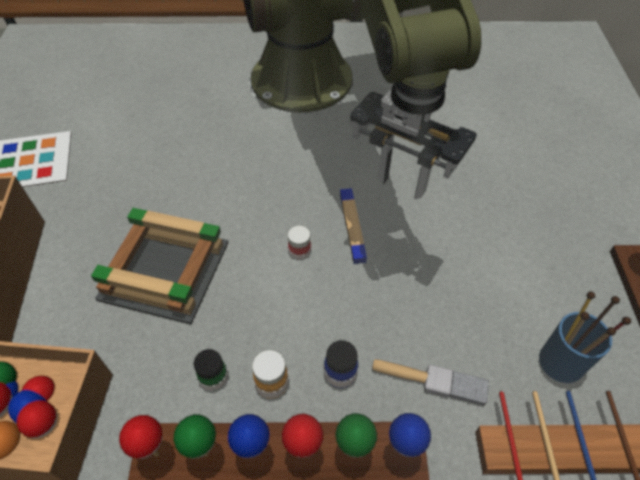

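View pics/zoom2.png

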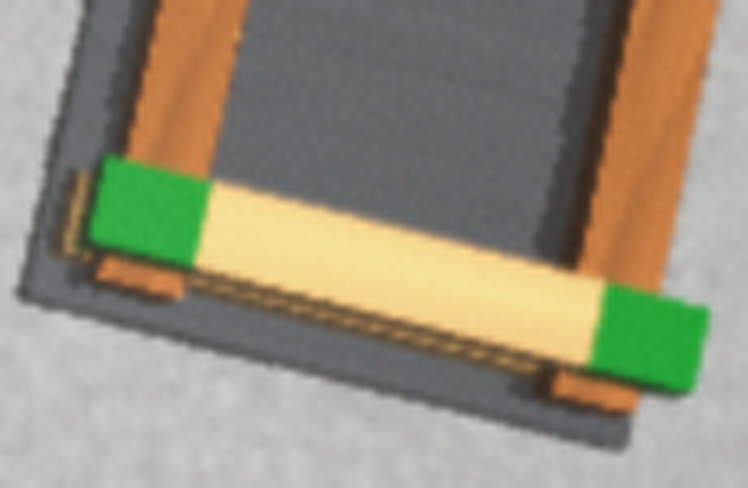

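Both green slats lie flat and centred on the crib (top view (185,485) and (249,470)). The blue slat and the jars haven't moved, and the arm is clear of everything.

```bash
python3 -c "
from station import job
print(job.hand_in())"
```

```text
the job is handed in; nothing more can be done
None
```

I laid both green-ended slats across the crib's two brown top slats, one over each pale bottom slat, and handed the job in at about 16 s. The blue-ended slat and the jars were not touched, and the gripper was clear of everything at the end.

| Slat | x in the crib frame (target ±65 mm) | y (target 0) | Rotation off square |
|---|---|---|---|
| First, at +65 mm | 63.6 mm (top camera), 64.3 mm (scene camera) | -0.4 mm (top), +2.3 mm (scene) | at most 0.5° |
| Second, at -65 mm | -66.7 mm (top), -65.8 mm (scene) | +0.2 mm (top), +0.9 mm (scene) | at most 0.2° |

- **Evenness of the ends:** I measured the first slat's corners by hand in an enlarged top picture. They lie at about +84.7 and -84 mm, against ±77 mm for the outer edges of the brown slats, so it overhangs evenly.
- **Disagreement:** A cruder fit to the green ends alone put both slats about 2–3 mm toward negative y. I did not follow it, because it showed similar biases on the slats while they still lay on the table.
- **Calibration:** The two cameras differ by about 4 mm on the crib's position, so each slat was measured against the crib within the same camera.

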